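# Strip a battery pack: unlock the dock, open the snap cover, tray the cell

## Robot

A 6-joint arm with a two-finger parallel gripper is mounted at the origin on the work surface; the furniture and walls round the work are solid. World frame = base frame: x ahead of the robot, y to its left, z up, the work surface at z = 0. Lengths are in m, angles in rad, forces in N, time in s.
With the tool pointing down it reaches from about 0.425 to 0.95 m from the base axis. Payload 3.5 kg.
Tool frame: the origin (TCP) lies midway between the tips of the shut fingers; the grasp point (between the pads) lies 19 mm behind it; z points along the fingers, y is the line along which they close (so a half turn about z gives the same grasp; the last joint's range is limited). The gripper opens to 85 mm and grips with 20 to 120 N. Pads are 22 mm wide; open, the fingers measure 114 mm over their backs; the gripper's body (76 mm by 85 mm) begins 54 mm behind the grasp point. The pads swing forward as they close: fully open they stand 13 mm farther back than shut.
Start: joints at [-1.319, 0.286, 1.577, -0, 1.279, -0.15], TCP at [0.264, -0.621, 0.231] pointing down, gripper open.
Joint ranges: [-2.77, 2.77], [-0.9, 2.22], [0.21, 2.48], [-1.53, 4.67], [0.24, 2.81], [-2.84, 2.84]. Speed limits (rad/s): [2.79, 2.79, 3.14, 3.14, 3.14, 3.14].

## Interface

Orientations are given as a unit quaternion [x, y, z, w].
In Python, from plant import ctrl gives the robot as it stands.
- The arm moves only by the tool send_rows, never from a script. Its argument "series" is a list that holds one entry, the list of rows, each a list of 7 numbers: the shift along the tool's x, y, z in cm, then the turn, a rotation vector about the tool's x, y, z in rad, then the opening, from -1 (shut) to 1 (fully open). In form: [[[x, y, z, rx, ry, rz, jaw], ...]]. A call has 1 to 10 rows; each row shifts and turns the commanded pose from where the row before left it, along the tool's axes as they then stand; what a row does not reach is not made up. A row lasts 1/8 s, in which the tool goes at most 62.5 mm and 10.7 degrees, less where a joint would pass 70% of its speed; a pose out of reach is approached as far as the arm can. A call is refused whole if a number of a shift passes 6.25 or a number of a turn 0.188, either way. A call with a gripper value outside its range is refused whole. The fingers move at their own pace and stop on an object; "force" is the grip in N (left out, the last holds). Time passes only in rows, so rows that do not move let the fingers close. It gives the time, the measured TCP pose, the force, the opening and the grip force at its end, in the units of the state.
- ctrl.get_state(): the state, without advancing time (a new reading comes with each control period).
- ctrl.read_camera(name): name is "scene" or "side" or "wrist"; returns a dict with "img" (420x560x3 uint8, red, green, blue), "fx", "fy", "cx", "cy" (pixels), "R" (3x3) and "t" (3): a world point X has camera coordinates R X + t; the wrist camera has in their place "hand_eye" (4x4, takes a point from camera to tool coordinates, whose origin is the TCP and whose axes are the flange's). Camera axes: x right, y down, z forward; pixel columns grow to the right and rows downward; lengths in m; the calibration is good to about 2 mm. The wrist camera is an equidistant fisheye: a pixel r from the principal point sees the ray r / f radians off the axis. A picture is of the moment at which its call begins: read the wrist's pose just before it. There is no depth.
- ctrl.sign_off(): hands the job in; it is judged then, once.
The state is a dict: "time": time; "qpos": joint angles; "dq": joint speeds; "joint_efforts": joint torques, N m; "eef_pos": TCP position; "tcp_rot": TCP orientation; "contact_force": force on the tool from outside, world axes, zero at the start; "wrist_torque": the same for the moment, N m; "opening": opening from 0.0 (shut) to 1.0 (fully open); "finger_force": force on a finger pad.
Only numpy, scipy, OpenCV 4.12 (cv2) and the standard library are available. Lean on these libraries where they do the work, as an engineer would, in place of code of your own. Each camera call takes 0.05 s, during which the arm holds its last target. There are 200 camera calls.

## Task

The battery pack in the charging dock needs its cell out. Press the tab on the dock's bolt and, keeping it pressed, slide the bolt back to its open notch; lift the closed pack out and stand it on the desk. Then take the cover by its two squeeze latches and lift it off, stand it upright on the desk, and lay the cell flat in the small open tray; drop nothing, and leave the shell standing on the desk and the other things on the desk where they are.

Things in the scene. Friction and masses are not known exactly. Their poses are not given: they have to be found in the camera images.
- dock: Fixed black charging dock on the desk, 112 mm in its x, 146 mm in y (-47 to +99). Origin on the desk under the middle of the pack's well. z up; +y is the way the bolt opens, away from the robot; x along the pack. Cheek at y = -43 to -33 (top z = 47 mm) and lock housing at y = 33 to 98.5 (top z = 50 mm), both 58 mm long in x, hide the latches of the docked pack (3 mm gap).
- well (a point): Middle of the well's floor, 6 mm above the desk; axes as the dock's. The docked pack stands here with 1.5 mm play. Both x ends of the well are open for fingers, over 5 mm high stops (x = 32.5 to 37.5 mm, up to 11 mm above the desk).
- tab_top (a point): Middle of the top of the grey ribbed press tab on the steel bolt (locked, unpressed: dock y = 56, z = 61.5 mm). It lies in a trough 34 mm long in dock y, between two ridges of the bolt 6 mm higher than the tab, open in x, 34 mm wide. Closed fingertips press it down and push on the ridge. It sinks 5 mm on a spring (2 N to 7 N), frees the bolt from 3 mm down; hold it down while sliding.
- bolt (a joint): Slide of the bolt along dock +y, m. 0: locked, its tongue covers the edge of the pack's top by 12 mm. 0.018: open, at the end stop and second notch, the pack free to go straight up. With the tab up a notch holds it; with the tab down it takes about 2 N. It stays where it is left.
- shell: Black bottom shell of the pack, 62 mm in x, 47 mm in y, 23 mm high, about 100 g. Origin: middle of its underside; z up; axes as the dock's while docked. 3 mm floor; y walls 23 mm high; each x end is open, 36 mm wide, above a 6 mm high sill, so that fingers can take the bare cell by its ends.
- cover: Grey cover snapped on the shell, 62 mm in x, 52 mm in y, 36 mm high, about 65 g. Origin: middle of the plane of its feet (two end skirts, on which it stands when set down). Axes parallel to the shell's; closed, its origin lies 7 mm above the shell's, the pack being 43 mm high in all. Seam to the shell at z = 16 mm; the shell below is 2.5 mm narrower each y side.
- skirt_mid (a point): On the cover's mid axis, 20 mm above its origin; axes as the cover's. The end skirts have flat outer faces at x = +-31 mm, 30 mm wide in y, from 20 mm below to 16 mm above this point: a 62 mm grip for carrying the closed pack (the hooks carry the shell).
- latch_mid (a point): On the cover's mid axis, 25 mm above its origin; axes as the cover's. In the middle of each y side a black ribbed paddle, 20 mm wide in x, 7 mm up and down from here, stands 4 mm proud: 60 mm over both. Squeezed flush (52 mm, 6 N each) they draw in the hooks that hold the shell, and the cover lifts straight off; unsqueezed the hooks hold.
- cell: Grey flat battery cell inside the pack, 53x34x10 mm, 32 g; its solid body reaches from x = -26 to +24 mm, y = +-17 mm, z = 0 to 10 mm from its origin (underside). Its x lies along the shell's x; it rests on the shell's floor, its underside 3 mm above the shell's.
- tray: Small open black tray, 105 mm along its x, 66 mm along y, 24 mm high, walls 2 mm, floor 2 mm; origin: centre of its underside. Stands on the desk, about 150 g, empty.
- clear_desk (a point): Middle of a clear patch of desk, about 110 mm in x by 70 mm in y, where the pack can be stood. There is more clear desk nearer the robot and round the tray. World axes.
- cable (a point): A thin fixed black cable lies on the desk through this point, up to 12 mm high, along world x from 0.30 to 0.50 m, within y = +-17 mm of here; it then bends to the charger corner. Set nothing on it. World axes.
- charger_corner (a point): Nearest left top corner of the long black ten-bay charger box fixed on the desk, 75 mm high; it fills the space beyond (+x) and to the right (-y) of this point, to x = 0.795 m. World axes.
- screen_corner (a point): Nearest lower right corner of the fixed monitor's upright screen, which stands edge-on to the robot: it fills x = 0.378 to 0.757, y = 0.007 to 0.095, z = 0.148 to 0.47 m (its foot, 14 mm high, lies at x = 0.49 to 0.65, y = -0.023 to 0.153). Go round it with arm and gripper. World axes.
- reel: Bystander on the desk, leave it alone: reel of solder wire, 56 mm across, 29 mm high. Origin under its middle.
- screwdriver: Bystander on the desk, leave it alone: small screwdriver, 145 mm long, 20 mm high. Origin under its middle.
- pencil: Bystander on the desk, leave it alone: pencil, 112 mm long. Origin under its middle.
- mouse: Bystander on the desk, leave it alone: grey computer mouse, 109x60x44 mm. Origin under its middle.

How it is judged:
On the way, in this order (a step that is already met when the one before it is completed fails the run):
1. the bolt has been slid to its open notch, the pack still in its well (value of joint bolt above 0.0155 m and horizontal distance between shell and dock below 0.01 m), for 0.2 s.
2. the closed pack stands upright on the desk, clear of the dock, and has been let go (horizontal distance between shell and dock above 0.06 m and height (world z) of shell below 0.004 m and angle between shell's own z axis and vertical below 0.1 rad and z of cover in the frame of shell between 0.004 and 0.0105 m and horizontal distance between cover and shell below 0.005 m and contact force between the fingers and shell below 0.05 N and contact force between the fingers and cover below 0.05 N and contact force between the fingers and cell below 0.05 N), for 0.2 s.
3. the cover has been lifted off the shell, which stays standing on the desk with the cell in it ((z of cover in the frame of shell above 0.03 m or horizontal distance between cover and shell above 0.055 m) and height (world z) of shell below 0.004 m and angle between shell's own z axis and vertical below 0.1 rad and distance between cell and shell below 0.01 m), for 0.2 s.
At the end, for the whole second after the job is handed in: Cell flat on the floor of the tray; tray, shell and cover (on its skirts) upright on the desk within 4 mm and 0.1 rad; shell and cover at least 60 mm from the dock and cover 40 mm from the shell, origin to origin; all let go and at rest (x of cell in the frame of tray between -0.045 and 0.045 m and y of cell in the frame of tray between -0.028 and 0.028 m and z of cell in the frame of tray below 0.006 m and angle between cell's own z axis and vertical below 0.15 rad and height (world z) of each of tray, shell, cover below 0.004 m and angle between each of tray, shell, cover's own z axis and vertical below 0.1 rad and horizontal distance between each of shell, cover and dock above 0.06 m and horizontal distance between cover and shell above 0.04 m and linear speed of each of shell, cover, cell below 0.02 m/s and contact force between the fingers and shell below 0.05 N and contact force between the fingers and cover below 0.05 N and contact force between the fingers and cell below 0.05 N); the robot touches nothing.
It fails at once if a bystander is shifted by more than 25 mm (distance of any of reel, screwdriver, pencil, mouse from where it was at the start of the episode above 0.025 m).
It fails at once if the tray is shifted by more than 60 mm (distance of tray from where it was at the start of the episode above 0.06 m).
It fails at once if the pack, the shell, the cover or the cell is dropped (falls freely faster than 0.5 m/s, about 13 mm) ((linear speed of shell above 0.5 m/s and contact force between the fingers and shell below 0.01 N and contact force between the fingers and cover below 0.01 N) or (linear speed of cover above 0.5 m/s and contact force between the fingers and cover below 0.01 N and contact force between the fingers and shell below 0.01 N) or (linear speed of cell above 0.5 m/s and contact force between the fingers and cell below 0.01 N and contact force between the fingers and shell below 0.01 N and contact force between the fingers and cover below 0.01 N)).
It fails at once if the pack, shell or cover is tipped over (angle between any of shell, cover's own z axis and vertical above 0.9 rad).
It also fails if it takes over 72 s, if anything falls off the work surface, if the arm or the gripper's body presses on something with over 40 N, if the wrist force passes 120 N, or if a joint passes its speed limit or range.

## Working session

There is one attempt and no reset: what is moved stays moved. The work goes in short steps, Python scripts to look and compute and a tool call to move; the robot and the scene stay as the last step left them, time stands still between calls to the robot, and variables do not carry over. Pictures are saved under pics/ and viewed, at most 10 in all, crops included, and the job is handed in when it is done.

Besides the shell and the picture viewer there is one more tool, called after "Emit:" as name(argument=value, ...) on one line, values as JSON. send_rows: Moves the arm, as the interface text tells. Its arguments: {"type":"object","properties":{"series":{"type":"array"},"force":{"type":"number"}},"required":["series"]}

```bash
mkdir -p pics; ls; python3 - <<'E'
from plant import ctrl
import cv2,pickle
s=ctrl.get_state();print(s)
d={}
for n in("scene","side","wrist"):
    c=ctrl.read_camera(n);d[n]=c
    cv2.imwrite(f"pics/{n}0.png",c["img"][:,:,::-1])
    print(n,{k:v for k,v in c.items() if k!="img"})
pickle.dump((s,d),open("d0.pkl","wb"))
E
```

```text
pics
{'time': 0.0, 'qpos': array([-1.31901597e+00,  2.87177164e-01,  1.57822003e+00, -5.87670606e-06,
        1.27859081e+00, -1.49996498e-01]), 'dq': array([-4.85807174e-04, -5.30286630e-05, -4.79868531e-04,  1.07271743e-03,
        5.82111553e-04,  2.31303413e-03]), 'joint_efforts': array([ 9.68767552e-06, -4.05979085e+01, -2.92627752e+01, -1.20872610e-04,
        5.82416716e-03,  1.21085154e-05]), 'eef_pos': array([ 0.26382008, -0.62057652,  0.22991622]), 'tcp_rot': array([ 9.79888815e-01,  1.99540660e-01, -6.37346044e-05, -1.19597693e-03]), 'contact_force': array([-0.7537773 ,  0.4175733 ,  0.31513033]), 'wrist_torque': array([-0.00503243,  0.01008221, -0.00751999]), 'finger_force': 0.0, 'opening': 1.0000987870873885}
scene {'fx': 501.12778192241404, 'fy': 501.12778192241404, 'cx': 285.8444034309943, 'cy': 218.65814399889447, 'R': array([[ 0.47431314, -0.88023305,  0.01472487],
       [-0.49018038, -0.27795301, -0.82611459],
       [ 0.73126619,  0.38461917, -0.56330973]]), 't': array([-0.37993817,  0.29739837,  1.14279419])}
side {'fx': 532.381972756271, 'fy': 532.381972756271, 'cx': 289.7953829030896, 'cy': 211.7682157658549, 'R': array([[ 0.98386408, -0.17810231,  0.01706001],
       [-0.08824087, -0.56597197, -0.81968852],
       [ 0.15564391,  0.8049567 , -0.5725554 ]]), 't': array([-0.51612206,  0.04757741,  1.56201269])}
wrist {'fx': 325.19226210127806, 'fy': 325.19226210127806, 'cx': 272.02142804777077, 'cy': 206.20837574119705, 'hand_eye': array([[ 6.06008698e-04, -9.63657056e-01, -2.67141744e-01,
         6.85586915e-02],
       [ 9.99999791e-01,  5.23453055e-04,  3.80245107e-04,
        -2.52906554e-04],
       [-2.26589719e-04, -2.67141919e-01,  9.63657171e-01,
        -1.42418927e-01],
       [ 0.00000000e+00,  0.00000000e+00,  0.00000000e+00,
         1.00000000e+00]])}
```

View pics/scene0.png

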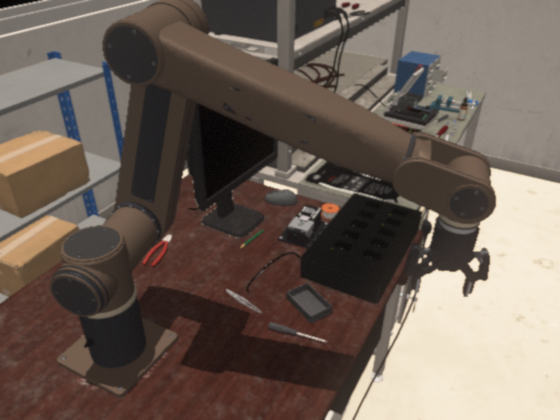

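View pics/side0.png

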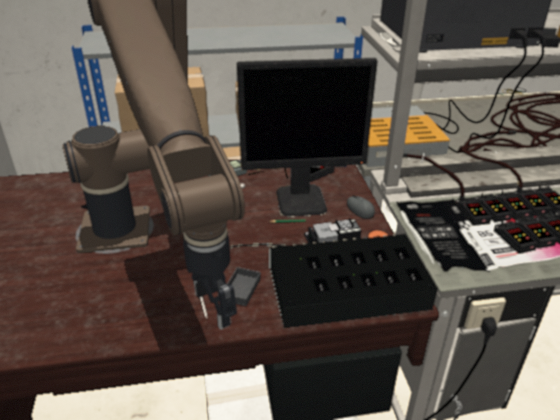

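The scene view shows the dock at about (300,225), the tray at (310,302), the charger box at (360,245) and the screwdriver at (297,332). In the side view the dock is at (335,230) and the tray at (243,286). I'll cast rays and look closer.

```bash
cat > h.py <<'E'
import numpy as np,cv2,pickle
from scipy.spatial.transform import Rotation as Ro
def ray(c,u,v,s=None):
    if "R" in c:
        R=np.array(c["R"]);t=np.array(c["t"]);d=R.T@[(u-c["cx"])/c["fx"],(v-c["cy"])/c["fy"],1]
        return -R.T@t,d
    x,y=(u-c["cx"])/c["fx"],(v-c["cy"])/c["fy"];r=np.hypot(x,y)+1e-12
    d=np.array([x/r*np.sin(r),y/r*np.sin(r),np.cos(r)])
    H=np.array(c["hand_eye"]);T=Ro.from_quat(s["tcp_rot"]).as_matrix()
    return T@H[:3,3]+s["eef_pos"],T@H[:3,:3]@d
def onz(c,u,v,z,s=None):
    o,d=ray(c,u,v,s);return o+d*(z-o[2])/d[2]
def proj(c,X,s=None):
    if "R" in c:
        p=np.array(c["R"])@X+c["t"];return p[0]/p[2]*c["fx"]+c["cx"],p[1]/p[2]*c["fy"]+c["cy"]
    H=np.array(c["hand_eye"]);T=Ro.from_quat(s["tcp_rot"]).as_matrix()
    p=H[:3,:3].T@(T.T@(np.asarray(X)-s["eef_pos"])-H[:3,3])
    n=np.hypot(p[0],p[1]);a=np.arctan2(n,p[2]);return p[0]/n*a*c["fx"]+c["cx"],p[1]/n*a*c["fy"]+c["cy"]
def tri(c1,p1,c2,p2,s1=None,s2=None):
    o1,d1=ray(c1,*p1,s1);o2,d2=ray(c2,*p2,s2)
    k=np.linalg.lstsq(np.c_[d1,-d2],o2-o1,rcond=None)[0]
    a,b=o1+k[0]*d1,o2+k[1]*d2;return (a+b)/2,np.linalg.norm(a-b)
E
python3 - <<'E'
from h import *
s,d=pickle.load(open("d0.pkl","rb"))
f=lambda im,x,y,w,h,k:cv2.resize(im[y:y+h,x:x+w,::-1],None,fx=k,fy=k,interpolation=cv2.INTER_CUBIC)
a=f(d["scene"]["img"],225,180,135,150,4)
b=f(d["side"]["img"],220,190,160,112,5)
cv2.imwrite("pics/a.png",a);cv2.imwrite("pics/b.png",b)
for n,u,v in(("scene",310,302),("side",243,286),("scene",300,230),("side",335,235),("scene",297,332),("scene",243,300)):
    print(n,u,v,onz(d[n],u,v,0.02).round(3))
E
```

```text
scene 310 302 [ 0.331 -0.321  0.02 ]
side 243 286 [ 0.345 -0.329  0.02 ]
scene 300 230 [ 0.594 -0.16   0.02 ]
side 335 235 [ 0.626 -0.16   0.02 ]
scene 297 332 [ 0.227 -0.339  0.02 ]
scene 243 300 [ 0.256 -0.172  0.02 ]
```

View pics/a.png

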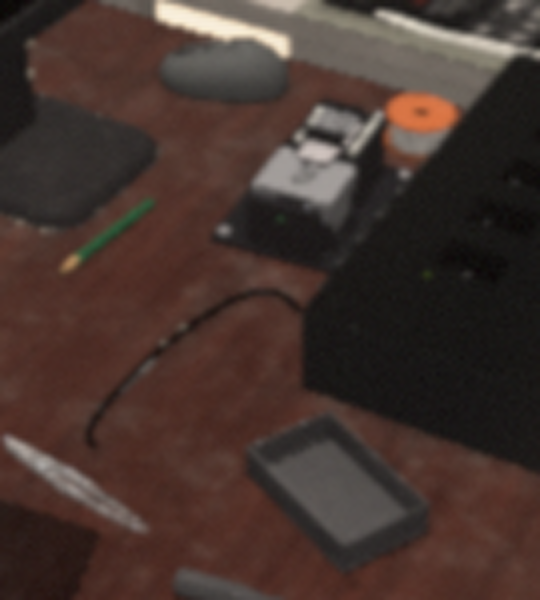

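View pics/b.png

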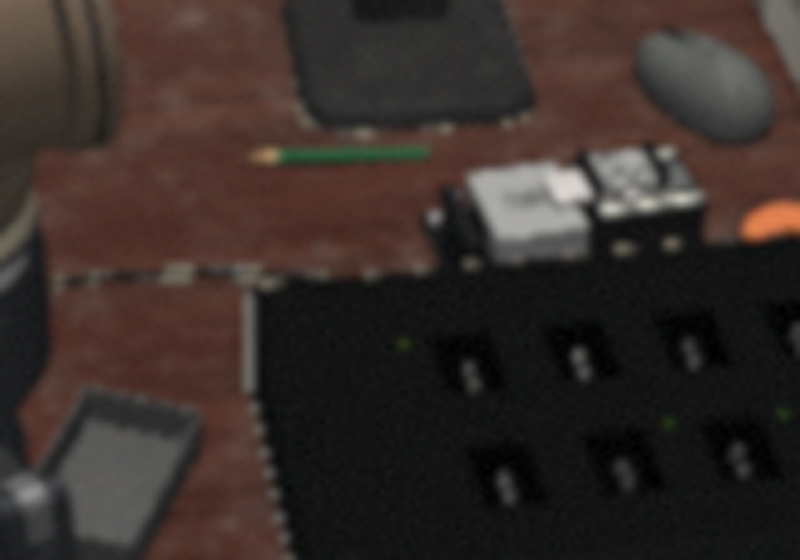

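```bash
python3 - <<'E'
from h import *
s,d=pickle.load(open("d0.pkl","rb"))
A=lambda u,v:(225+u/4,180+v/4)
B=lambda u,v:(220+u/5,190+v/5)
S,D=d["scene"],d["side"]
for nm,p,z in(("cov LL",(252,190),.049),("cov LR",(346,202),.049),("dock left corner",(213,230),.006),("dock near corner",(330,268),.006),("chg corner",(304,312),.075),("pencil tip",(65,270),.004),("pencil end",(155,203),.004),("cable end",(95,445),.004),("cable mid",(150,360),.004),("cable top",(270,290),.006),
 ("tray a",(247,452),.024),("tray b",(333,412),.024),("tray c",(430,505),.024),("tray d",(348,568),.024),("tool1",(5,437),.01),("tool2",(145,530),.01),("sd",(180,575),.01)):
    print("sc",nm,onz(S,*A(*p),z).round(3))
for nm,p,z in(("cov a",(468,172),.049),("cov b",(490,245),.049),("cov c",(588,232),.049),("chg corner",(257,292),.075),("pencil tip",(255,157),.004),("pencil end",(428,152),.004),("cable",(60,282),.004),("cable",(180,272),.006),("tray",(85,388),.024),("tray2",(203,403),.024)):
    print("sd",nm,onz(D,*B(*p),z).round(3))
E
```

```text
sc cov LL [ 0.551 -0.141  0.049]
sc cov LR [ 0.572 -0.207  0.049]
sc dock left corner [ 0.545 -0.112  0.006]
sc dock near corner [ 0.547 -0.209  0.006]
sc chg corner [ 0.414 -0.252  0.075]
sc pencil tip [ 0.452 -0.041  0.004]
sc pencil end [ 0.556 -0.055  0.004]
sc cable end [ 0.305 -0.158  0.004]
sc cable mid [ 0.396 -0.146  0.004]
sc cable top [ 0.502 -0.183  0.006]
sc tray a [ 0.328 -0.257  0.024]
sc tray b [ 0.388 -0.288  0.024]
sc tray c [ 0.341 -0.378  0.024]
sc tray d [ 0.269 -0.357  0.024]
sc tool1 [ 0.277 -0.107  0.01 ]
sc tool2 [ 0.249 -0.229  0.01 ]
sc sd [ 0.227 -0.266  0.01 ]
sd cov a [ 0.567 -0.139  0.049]
sd cov b [ 0.565 -0.207  0.049]
sd cov c [ 0.621 -0.204  0.049]
sd chg corner [ 0.428 -0.259  0.075]
sd pencil tip [ 0.459 -0.044  0.004]
sd pencil end [ 0.563 -0.055  0.004]
sd cable [ 0.333 -0.145  0.004]
sd cable [ 0.401 -0.15   0.006]
sd tray [ 0.337 -0.261  0.024]
sd tray2 [ 0.396 -0.282  0.024]
```

Emit:
send_rows(series=[[[2,-4,0,0,0,0.05,1],[2,-4,0,0,0,0.05,1],[2,-4,0,0,0,0.05,1],[2,-4,0,0,0,0.05,1],[2,-4,0,0,0,0.05,1],[2,-4,0,0,0,0.05,1],[2,-4,0,0,0,0.05,1],[2,-4,0,0,0,0.05,1]]])

```text
time: 1.15
eef_pos: [0.3475, -0.2742, 0.2311]
tcp_rot: [1.0, -0.0, 0.0, -0.0]
contact_force: [0.1, 0.0, -0.7]
opening: 1.0
finger_force: 0.0
```

The side crop shows the grey cover top with corners at crop (468,172), (490,245) and (588,232), which puts the dock near (0.593,-0.172). Next is the wrist view from above the dock.

Emit:
send_rows(series=[[[3.5,-2.1,0,0,0,0,1],[3.5,-2.1,0,0,0,0,1],[3.5,-2.1,0,0,0,0,1],[3.5,-2.1,0,0,0,0,1],[3.5,-2.1,0,0,0,0,1],[0,0,0,0,0,0,1]]])

```text
time: 1.9
eef_pos: [0.5235, -0.1689, 0.2308]
tcp_rot: [1.0, 0.003, -0.0, -0.0]
contact_force: [-0.3, -0.6, 0.2]
opening: 0.997
finger_force: 0.0
```

```bash
python3 - <<'E'
from plant import ctrl
from h import *
s=ctrl.get_state();c=ctrl.read_camera("wrist");pickle.dump((s,c),open("w1.pkl","wb"))
print(s["eef_pos"],s["tcp_rot"])
im=c["img"][:,:,::-1].copy()
cv2.imwrite("pics/w1.png",cv2.resize(im,(800,600),interpolation=cv2.INTER_CUBIC))
for n,X in(("dock c",(.593,-.172,.05)),("tray",(.335,-.32,.02)),("desk",(.48,-.095,0)),("cov",(.42,-.2,0))):print(n,np.array(proj(c,X,s))*800/560)
E
```

```text
[ 0.5235046  -0.16890215  0.23083515] [ 9.99996686e-01  2.54265826e-03 -2.68594224e-04 -3.02176027e-04]
dock c [394.54908979 167.30006564]
tray [545.98519889 455.4187862 ]
desk [301.91496784 303.55879491]
cov [423.85856627 369.37776263]
```

View pics/w1.png

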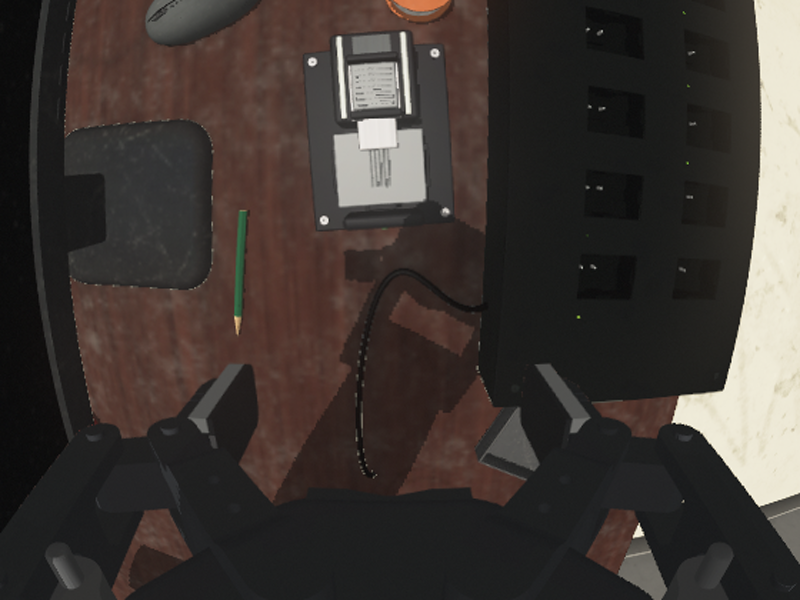

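The wrist view (800x600) shows the pack cover top at (340,208)-(427,203), the tab centred near (376,85) and the bolt ridges at (345,85) and (405,80). The slab corners are (303,53), (442,40), (454,222) and (317,230), the pencil is at (240,270), and the cable runs along column 362.

```bash
python3 - <<'E'
from h import *
s,c=pickle.load(open("w1.pkl","rb"));k=.7
f=lambda u,v,z:onz(c,u*k,v*k,z,s)[:2].round(4)
for n,z,P in(("cover top",.049,[(340,208),(427,203),(333,137),(423,130)]),("slab",.005,[(303,53),(442,40),(454,222),(317,230)]),("screws",.006,[(312,62),(434,53),(445,211),(324,220)]),("tab",.0615,[(350,63),(400,60),(402,108),(352,110)]),("housing",.05,[(331,36),(411,32)]),
 ("pencil",.004,[(243,211),(238,333)]),("cable",.006,[(405,270),(375,300),(361,380),(360,430),(370,475)]),("chg",.075,[(495,406),(480,370),(487,100)]),("foot",.014,[(212,140),(212,270),(180,290)])):
    print(n,[f(u,v,z).tolist() for u,v in P])
E
```

```text
cover top [[0.5645, -0.1341], [0.5683, -0.1948], [0.6145, -0.1295], [0.6194, -0.1914]]
slab [[0.6875, -0.0997], [0.6979, -0.2093], [0.5503, -0.2204], [0.5432, -0.1107]]
screws [[0.6792, -0.1072], [0.6862, -0.2029], [0.5591, -0.2128], [0.5514, -0.1167]]
tab [[0.6644, -0.142], [0.6664, -0.175], [0.633, -0.1765], [0.6317, -0.1435]]
housing [[0.6876, -0.1275], [0.6902, -0.1828]]
pencil [[0.5599, -0.0487], [0.4537, -0.0364]]
cable [[0.5107, -0.1816], [0.4853, -0.1573], [0.4122, -0.1447], [0.3602, -0.1428], [0.3072, -0.1514]]
chg [[0.4237, -0.248], [0.4537, -0.234], [0.6387, -0.2306]]
foot [[0.6194, -0.0268], [0.5126, -0.0215], [0.4953, 0.0107]]
```

Emit:
send_rows(series=[[[3.1,-0.3,0,0,0,0,-1],[3.1,-0.3,2,0,0,0,-1],[3.1,-0.3,3,0,0,0,-1],[3.2,-0.2,4,0,0,0,-1],[0,0,3.5,0,0,-0.07,-1],[0,0,2,0,0,0,-1],[0,0,0,0,0,0,-1],[0,0,0,0,0,0,-1]]], force=40)

```text
time: 2.95
eef_pos: [0.6479, -0.16, 0.0883]
tcp_rot: [0.999, 0.035, 0.001, 0.001]
contact_force: [-0.2, 0.3, 0.7]
opening: 0.002
finger_force: 0.0
```

```bash
python3 - <<'E'
from plant import ctrl
from h import *
s=ctrl.get_state();print(s["eef_pos"],s["tcp_rot"],s["opening"],s["contact_force"],s["qpos"])
for n in("wrist","scene"):
    c=ctrl.read_camera(n);cv2.imwrite(f"pics/t_{n}.png",c["img"][:,:,::-1])
    pickle.dump((s,c),open(f"t_{n}.pkl","wb"))
im=cv2.imread("pics/t_wrist.png");cv2.imwrite("pics/t.png",cv2.resize(im[60:340,100:460],None,fx=2.1,fy=2.1,interpolation=cv2.INTER_CUBIC))
E
```

```text
[ 0.64789345 -0.15997238  0.08834098] [9.99374254e-01 3.53389881e-02 1.35150900e-03 6.55896103e-04] 0.0015834977883931172 [-0.24726573  0.33820127  0.68169361] [-3.93820974e-01  4.09853340e-01  1.69462619e+00 -7.92009576e-05
  1.03410938e+00  1.10632297e+00]
```

View pics/t.png

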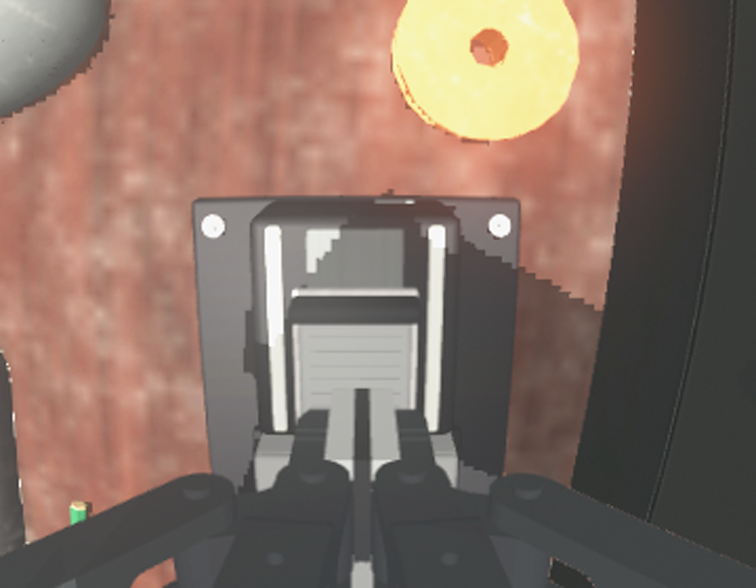

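The tip sits centred in x over the ribbed tab (column 360 against about 357), and the far ridge is at row 305. I'll press now.

Emit:
send_rows(series=[[[0,0,1.2,0,0,0,-1],[0,0,1.0,0,0,0,-1],[0,0,0.5,0,0,0,-1],[0,0,0.3,0,0,0,-1],[0,0,0.15,0,0,0,-1],[0,0,0,0,0,0,-1]]])

```text
time: 3.8
eef_pos: [0.648, -0.1588, 0.0565]
tcp_rot: [0.999, 0.036, 0.001, -0.0]
contact_force: [-1.9, 1.9, 7.5]
opening: 0.004
finger_force: 3.4
```

Emit:
send_rows(series=[[[0.4,0,0,0,0,0,-1],[0.4,0,0,0,0,0,-1],[0.4,0,0,0,0,0,-1],[0.4,0,0,0,0,0,-1],[0.4,0,0,0,0,0,-1],[0.2,0,0,0,0,0,-1],[0,0,0,0,0,0,-1]]])

```text
time: 4.68
eef_pos: [0.6682, -0.1578, 0.0565]
tcp_rot: [0.999, 0.036, -0.002, -0.0]
contact_force: [-5.7, 0.8, 9.6]
opening: 0.002
finger_force: 4.8
```

Emit:
send_rows(series=[[[0.2,0,0,0,0,0,-1],[0.2,0,0,0,0,0,-1],[0,0,0,0,0,0,-1]]])

```text
time: 5.05
eef_pos: [0.6722, -0.1578, 0.0565]
tcp_rot: [0.999, 0.036, -0.002, 0.0]
contact_force: [-6.8, 0.2, 8.6]
opening: -0.003
finger_force: 4.6
```

Emit:
send_rows(series=[[[0.2,0,0,0,0,0,-1],[0.2,0,0,0,0,0,-1],[0,0,0,0,0,0,-1]]])

```text
time: 5.42
eef_pos: [0.6725, -0.1577, 0.0564]
tcp_rot: [0.999, 0.037, -0.007, -0.0]
contact_force: [-17.5, -0.5, 16.0]
opening: -0.004
finger_force: 10.5
```

Emit:
send_rows(series=[[[0,0,-1,0,0,0,-1],[0,0,-3,0,0,0,-1],[0,0,-4,0,0,0,0],[-2.5,0,0,0,0,0,1],[-3,0,0,0,0,0,1],[-2.7,-0.1,0,0,0,0,1],[0,0,0,0,0,0,1]]])

```text
time: 6.3
eef_pos: [0.5939, -0.1617, 0.1342]
tcp_rot: [0.999, 0.035, -0.001, -0.0]
contact_force: [0.4, -0.2, 0.2]
opening: 0.999
finger_force: 0.0
```

```bash
python3 - <<'E'
from plant import ctrl
from h import *
s=ctrl.get_state();print(s["eef_pos"],s["tcp_rot"],s["opening"])
for n in("wrist","scene"):
    c=ctrl.read_camera(n);pickle.dump((s,c),open(f"p_{n}.pkl","wb"))
    if n=="wrist":cv2.imwrite("pics/p.png",cv2.resize(c["img"][:,:,::-1],(800,600),interpolation=cv2.INTER_CUBIC))
E
```

```text
[ 0.59389231 -0.16172563  0.13421095] [ 9.99370035e-01  3.54842635e-02 -5.55089006e-04 -3.03347299e-04] 0.9991499011110538
```

View pics/p.png

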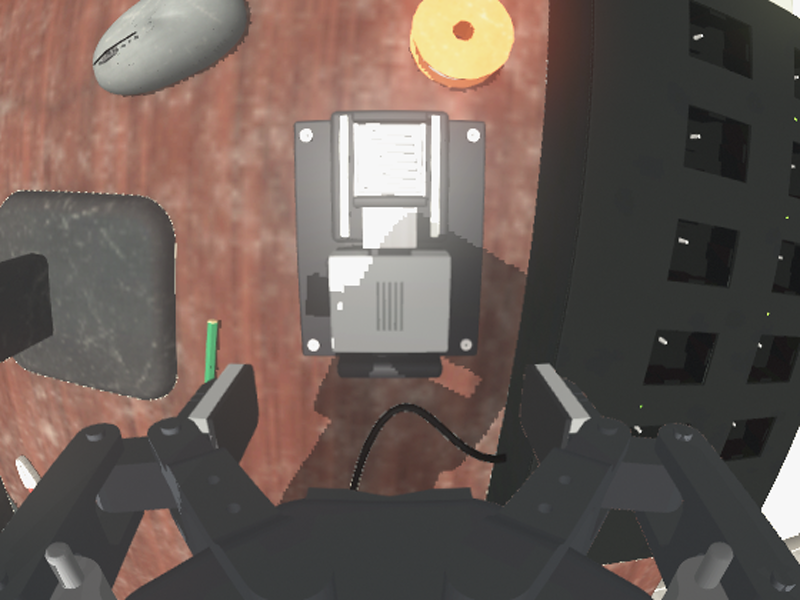

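The tongue is clear of the cover. The cover's top corners are (330,256), (450,251), (449,352) and (330,353), laterally centred on the tool, so I'll descend and grip the skirts.

Emit:
send_rows(series=[[[0,0,3,0,0,0,1],[0,0,3,0,0,0,1],[0,0,3,0,0,0,1],[0,0,2,0,0,0,1],[0,0,0.9,0,0,0,1],[0,0,0,0,0,0,0.2],[0,0,0,0,0,0,0.2],[0,0,0,0,0,0,0.2],[0,0,0,0,0,0,0.2]]], force=40)

```text
time: 7.52
eef_pos: [0.5958, -0.1622, 0.0168]
tcp_rot: [0.999, 0.036, 0.001, 0.0]
contact_force: [-0.3, -0.1, 1.4]
opening: 0.717
finger_force: 44.3
```

Emit:
send_rows(series=[[[0,0,-0.5,0,0,0,0.2],[0,0,-1,0,0,0,0.2],[0,0,-2,0,0,0,0.2],[0,0,-2.5,0,0,0,0.2],[0,0,-2,0,0,0,0.2],[-2.4,-1,0,0,0,0,0.2],[-2.4,-1,0,0,0,0,0.2],[-2.4,-1,0,0,0,0,0.2],[0,0,0,0,0,0,0.2]]])

```text
time: 8.65
eef_pos: [0.52, -0.1365, 0.0963]
tcp_rot: [0.999, 0.036, -0.0, -0.0]
contact_force: [0.8, -0.5, -2.6]
opening: 0.719
finger_force: 44.6
```

```bash
python3 - <<'E'
from plant import ctrl
from h import *
s=ctrl.get_state();print(s["eef_pos"],s["tcp_rot"],s["opening"],s["qpos"],s["contact_force"])
a=ctrl.read_camera("side")["img"];b=ctrl.read_camera("scene")["img"]
im=np.hstack([a[20:320,100:460],b[0:300,60:440]])[:,:,::-1]
cv2.imwrite("pics/hv.png",cv2.resize(im,(800,324*1),interpolation=cv2.INTER_AREA))
E
```

```text
[ 0.52004577 -0.13650309  0.09625381] [ 9.99355212e-01  3.59038908e-02 -2.26817339e-04 -1.42319747e-04] 0.718887690102005 [-4.45495861e-01  1.41184674e-01  2.01467551e+00  5.06532502e-05
  9.86266344e-01  1.05344928e+00] [ 0.79746344 -0.51601678 -2.61946347]
```

View pics/hv.png

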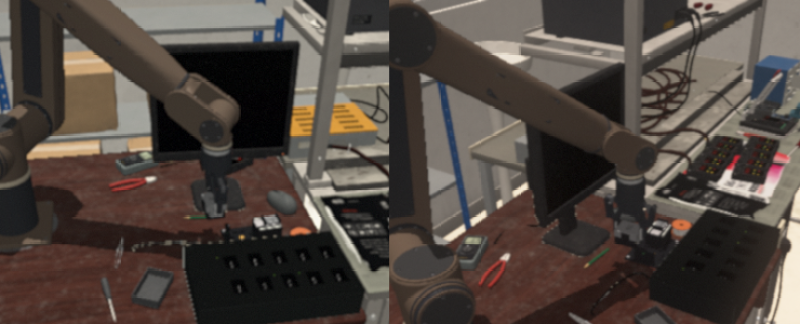

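The arm carries the pack clear of the dock, with the forearm between the screen and the camera. I'll place the pack at about (0.462,-0.108), staying clear of the screen, the cable (y of about -0.15) and the pencil.

Emit:
send_rows(series=[[[-1.8,-1,0,0,0,0,0.2],[-1.9,-1.1,0,0,0,0,0.2],[-1.9,-1.1,0,0,0,0,0.2],[0,0,2,0,0,0.12,0.2],[0,0,2.5,0,0,0,0.2],[0,0,2,0,0,0,0.2],[0,0,1,0,0,0,0.2],[0,0,0.6,0,0,0,0.2],[0,0,0,0,0,0,0.2]]])

```text
time: 9.88
eef_pos: [0.4636, -0.1095, 0.015]
tcp_rot: [1.0, -0.024, 0.0, 0.0]
contact_force: [0.4, 0.2, -1.8]
opening: 0.717
finger_force: 44.7
```

Emit:
send_rows(series=[[[0,0,0.2,0,0,0,0.2],[0,0,0.15,0,0,0,0.2],[0,0,0.05,0,0,0,0.2],[0,0,0,0,0,0,0.2]]])

```text
time: 10.38
eef_pos: [0.4635, -0.1094, 0.0112]
tcp_rot: [1.0, -0.024, 0.0, 0.0]
contact_force: [0.5, -0.2, -1.7]
opening: 0.718
finger_force: 44.7
```

Emit:
send_rows(series=[[[0,0,0.1,0,0,0,0.2],[0,0,0.05,0,0,0,0.2],[0,0,0,0,0,0,0.2]]])

```text
time: 10.75
eef_pos: [0.4636, -0.1095, 0.0107]
tcp_rot: [1.0, -0.024, -0.0, 0.0]
contact_force: [-3.4, 2.7, 8.4]
opening: 0.716
finger_force: 46.1
```

Emit:
send_rows(series=[[[0,0,-0.05,0,0,0,1],[0,0,0,0,0,0,1],[0,0,0,0,0,0,1],[0,0,-2,0,0,0,1],[0,0,-3,0,0,0,1],[0,0,-3,0,0,0.01,1],[0,0,0,0,0,0.18,1],[0,0,0,0,0,0.18,1],[0,0,0,0,0,0.18,1]]])

```text
time: 11.88
eef_pos: [0.463, -0.1092, 0.0897]
tcp_rot: [0.955, -0.298, -0.0, -0.0]
contact_force: [0.1, 0.1, 0.3]
opening: 0.998
finger_force: 0.0
```

Emit:
send_rows(series=[[[0,0,0,0,0,0.17,1],[0,0,0,0,0,0.17,1],[0,0,0,0,0,0.17,1],[0,0,0,0,0,0.17,1],[0,0,0,0,0,0.17,1],[0,0,0,0,0,0.17,1],[0,0,0,0,0,0,1],[0,0,0,0,0,0,1]]])

```text
time: 12.88
eef_pos: [0.463, -0.1092, 0.0897]
tcp_rot: [-0.691, 0.723, 0.0, -0.0]
contact_force: [-0.0, -0.3, -0.9]
opening: 0.999
finger_force: 0.0
```

```bash
python3 - <<'E'
from plant import ctrl
from h import *
s=ctrl.get_state();print(s["eef_pos"],s["tcp_rot"],s["opening"],s["qpos"])
c=ctrl.read_camera("wrist");pickle.dump((s,c),open("l.pkl","wb"))
cv2.imwrite("pics/l.png",cv2.resize(c["img"][:,:,::-1],(800,600),interpolation=cv2.INTER_CUBIC))
E
```

```text
[ 0.46304038 -0.10920138  0.08969532] [-6.91026685e-01  7.22829238e-01  1.08116157e-04 -3.04442663e-05] 0.9989607176296212 [-4.45326662e-01  1.59671299e-02  2.16351132e+00  2.40830544e-05
  9.62337971e-01  2.74123162e+00]
```

View pics/l.png

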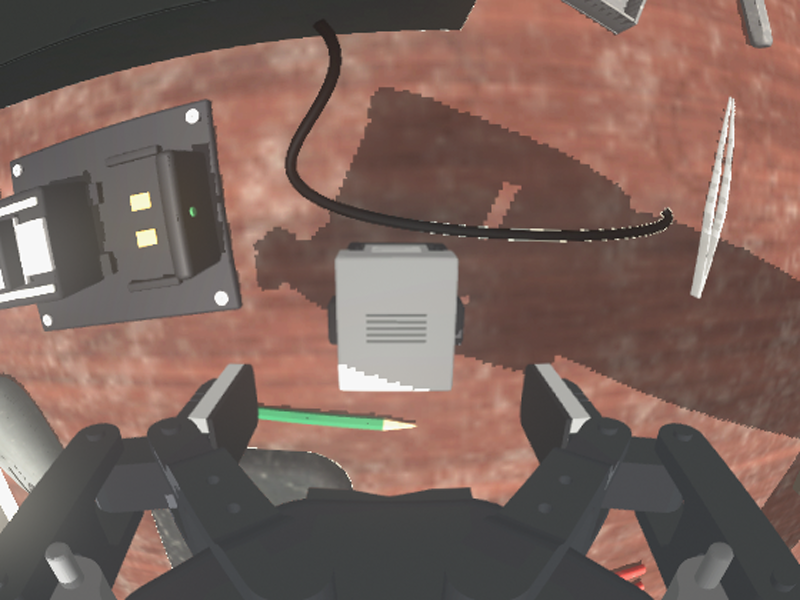

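The pack stands upright with its top corners at (337,255), (458,253), (454,388) and (340,390), paddles at rows 300-345, and the cable clear of it. I'll check the centring.

```bash
python3 - <<'E'
from h import *
s,c=pickle.load(open("l.pkl","rb"));k=.7
P=np.array([onz(c,u*k,v*k,z,s) for u,v,z in((337,255,.043),(458,253,.043),(454,389,.043),(340,391,.043),(331,320,.032),(463,320,.032))])
M=Ro.from_quat(s["tcp_rot"]).as_matrix()
print(P.round(4));print(((P-s["eef_pos"])@M).round(4));print(((P[:4].mean(0)-s["eef_pos"])@M).round(4))
for u,v in((470,225),(540,232),(360,215)):print("cable",onz(c,u*k,v*k,.006,s).round(4))
for u,v in((462,28),(20,95)):print("chg",onz(c,u*k,v*k,.075,s).round(4))
# tray pose from scene (initial) corners
s0,d=pickle.load(open("d0.pkl","rb"))
S=d["scene"];Q=np.array([onz(S,225+u/4,180+v/4,.024)[:2] for u,v in((247,452),(333,412),(430,505),(348,568))])
print("tray",Q.mean(0),cv2.minAreaRect((Q*1000).astype(np.float32)))
E
```

```text
[[ 0.4838 -0.1418  0.043 ]
 [ 0.4335 -0.1404  0.043 ]
 [ 0.4352 -0.0777  0.043 ]
 [ 0.4873 -0.0791  0.043 ]
 [ 0.4901 -0.1099  0.032 ]
 [ 0.4297 -0.1072  0.032 ]]
[[ 0.0316 -0.0222  0.0467]
 [ 0.0325  0.0281  0.0467]
 [-0.0302  0.0292  0.0467]
 [-0.0311 -0.0229  0.0467]
 [-0.0005 -0.027   0.0577]
 [-0.0005  0.0334  0.0577]]
[0.0007 0.0031 0.0467]
cable [ 0.4219 -0.1474  0.006 ]
cable [ 0.3854 -0.1431  0.006 ]
cable [ 0.4757 -0.1544  0.006 ]
chg [ 0.4338 -0.225   0.075 ]
chg [ 0.6142 -0.2268  0.075 ]
tray [ 0.33143712 -0.3200544 ] ((328.55755615234375, -322.5042724609375), (116.87081909179688, 73.66494750976562), 62.1153450012207)
```

Emit:
send_rows(series=[[[0.05,0.3,2,0,0,0,1],[0,0,2,0,0,0,1],[0,0,2,0,0,0,1],[0,0,1.5,0,0,0,1],[0,0,0.55,0,0,0,1],[0,0,0,0,0,0,-0.2],[0,0,0,0,0,0,-0.2],[0,0,0,0,0,0,-0.2],[0,0,0,0,0,0,-0.2]]], force=40)

```text
time: 14.05
eef_pos: [0.4611, -0.11, 0.0106]
tcp_rot: [-0.69, 0.724, -0.001, 0.0]
contact_force: [-0.2, 1.0, 6.0]
opening: 0.601
finger_force: 42.2
```

Emit:
send_rows(series=[[[0,0,-0.4,0,0,0,-0.2],[0,0,-0.6,0,0,0,-0.2],[0,0,-1,0,0,0,-0.2],[0,0,-1.5,0,0,0,-0.2],[0,0,-2,0,0,0,-0.2],[0,0,-2.5,0,0,0,-0.2],[0,0,0,0,0,0,-0.2],[0,0,0,0,0,0,-0.2]]])

```text
time: 15.05
eef_pos: [0.4598, -0.1094, 0.089]
tcp_rot: [-0.69, 0.724, 0.0, -0.0]
contact_force: [-0.6, -0.6, -1.6]
opening: 0.597
finger_force: 41.9
```

```bash
python3 - <<'E'
from plant import ctrl
from h import *
s=ctrl.get_state();print(s["eef_pos"],s["tcp_rot"],s["opening"],s["contact_force"])
for n in("scene","side","wrist"):
    c=ctrl.read_camera(n);pickle.dump((s,c),open(f"u_{n}.pkl","wb"))
    if n!="wrist":print(n,[np.round(proj(c,np.array(X)),1) for X in((.461,-.11,.02),s["eef_pos"])])
E
```

```text
[ 0.45976279 -0.10943543  0.08904733] [-6.90137247e-01  7.23678484e-01  1.72579373e-04 -4.75430484e-05] 0.5965754333264535 [-0.62757846 -0.56741317 -1.63788798]
scene [array([263.3, 248.7]), array([262.6, 229.1])]
side [array([275. , 230.1]), array([274.6, 210.3])]
```

```bash
python3 - <<'E'
from h import *
for n in("side","scene"):
    s,c=pickle.load(open(f"u_{n}.pkl","rb"));im=c["img"].astype(float)
    u,v=map(int,proj(c,np.array((.461,-.11,.02))))
    p=im[v-34:v+24:2,u-34:u+36:2]
    r=p[...,0]/(p[...,2]+5);b=p.mean(2)
    print(n,u,v)
    for i in range(p.shape[0]):print(v-34+2*i,"".join("r" if r[i,j]>1.35 else "#" if b[i,j]<45 else "+" if b[i,j]<100 else "W" for j in range(p.shape[1])))
E
```

```text
side 274 230
196 rrrrrrr+######+++++++++######++++++
198 rrrrrrrr#####++++++++++####++++++++
200 rrrrrrrr++###+++++++++++#++++++++++
202 rrrrrrrrrrr#+++++++++++++++++++++++
204 rrrrrrrrrrr#+++++++++++++++++++++++
206 rrrrrrrrrrr#+++++++++++++++++++++++
208 rrrrrrrrrrr#+++++++++++W+++++++++++
210 rrrrrrr+rrr++++++++++++++++++++++++
212 rrrrrrrrrrrr+++++++++++++++++++####
214 rrrrrrrrrrrrrr++++++++++########+++
216 rrrrrrrrrrrrrrrr++++++++++W++rrr+++
218 rrrrrrrrrrrrrrrr++++++rrr++rrrrrrrr
220 rrrrrrrrrrrrrrrrrr+++++++++++++++rr
222 rrrrrrrrrrrrrrrrrr+#++++++++r+rrrrr
224 rrrrrrrrrrrrrrrrrrrrrrrrrrrrrrrrrrr
226 rrrrrrrrrrrrrrrrrrrrr#rrrrrrrrrrrrr
228 rrrrrrrrrrrrrr#++W+++#rrrrrrrrrrrr#
230 rrrrrrrrrrrrrr#++++++#rrrrrrrrrrrr#
232 rrrrr#rrrrrrrr#++++++#rrrrrrrrrrrW+
234 rrrrrrrrr######++++++#rrrrrrrrrr+++
236 rrr#rrrrrrrrr##++++++##rrrrrrrrrr##
238 rrrrrrrrrrrrrr#++++++##rrrrrrrrrr##
240 rrrrrrrrrrrrrr##++rr+####rrrrrrrrr#
242 rrrrrr#+++#+#+++##r#####rrrr#rr++r#
244 ++####++++#++++++####++#rr+++#+++##
246 #####+++++rr##+++++################
248 #rrrr###rrr#r#++###################
250 rr#
[... 546 characters left out ...]
rrrrr+rrrr++########
238 rrrr++rrrr+++rrrrrrrrrrrr+++#######
240 rrrrrrrrr+++rrrrrrrrrrrrr##########
242 rrrrrrrr+++rrrrrrrrrrrrrrrrrr######
244 rrrrrrrr+rrrrrr###rrrrrrrrrrrrrr###
246 rrrrrrrrrrrrrr++#####rrrrrrrrrrrrrr
248 rrrrrrrrrrrrr+W+++#######rrrrrrrrrr
250 rrrrrrrrrrr##++++++++####rrrrrrrrrr
252 rrrrrrrrrrr####+++++++###rrrr+++#+r
254 rrrrrrrrrrr######+++++####rrrrrrrr#
256 rrrrrrrrrrr########++r#####rrrrrrrr
258 rrrrrrrrrrrr###############rrrrrrrr
260 rrrrrrrrrrrrrrr##########rrrrrrrrrr
262 rrrrrrrrr#rrrrrrrr##+###rrrrrrrrrrr
264 rrrrrrrrrrrrrrrrrr+#####rrrr#rrrrrr
266 rrrrrrrrrrrrrrrrrr+####rrrrrrrrrrrr
268 rrrrrrrrrrrrrrrrr#rrr#rrrrrrr#rrrrr
270 rrrrrrrrrrrrrrr#++rrrrrrr#rrrrrrrrr
```

The pixel map shows the shell standing with the grey cell in it and the cover separate above. I'll put the cover at about (0.40,-0.20), between the cable and the tray.

Emit:
send_rows(series=[[[2.3,1.3,0,0,0,0,-0.2],[2.3,1.3,0,0,0,0,-0.2],[2.3,1.35,0,0,0,0,-0.2],[2.4,1.4,0,0,0,0,-0.2],[0,0,2,0,0,0,-0.2],[0,0,2.5,0,0,0,-0.2],[0,0,2,0,0,0,-0.2],[0,0,1,0,0,0,-0.2],[0,0,0.6,0,0,0,-0.2],[0,0,0,0,0,0,-0.2]]])

```text
time: 16.45
eef_pos: [0.4023, -0.1999, 0.0082]
tcp_rot: [-0.69, 0.724, 0.0, -0.0]
contact_force: [-0.1, 0.2, -0.9]
opening: 0.598
finger_force: 42.0
```

Emit:
send_rows(series=[[[0,0,0.2,0,0,0,-0.2],[0,0,0.15,0,0,0,-0.2],[0,0,0.05,0,0,0,-0.2],[0,0,0,0,0,0,-0.2]]])

```text
time: 16.95
eef_pos: [0.4023, -0.2, 0.0044]
tcp_rot: [-0.69, 0.724, -0.0, 0.0]
contact_force: [0.6, -0.2, -0.8]
opening: 0.595
finger_force: 42.0
```

Emit:
send_rows(series=[[[0,0,0.07,0,0,0,-0.2],[0,0,0.05,0,0,0,-0.2],[0,0,0,0,0,0,-0.2]]])

```text
time: 17.32
eef_pos: [0.4024, -0.2, 0.0036]
tcp_rot: [-0.69, 0.724, 0.0, -0.0]
contact_force: [-1.1, 1.3, 6.2]
opening: 0.603
finger_force: 42.4
```

Emit:
send_rows(series=[[[0,0,-0.05,0,0,0,1],[0,0,0,0,0,0,1],[0,0,0,0,0,0,1],[0,0,-2.5,0,0,0,1],[0,0,-4,0,0,0,1],[0,0,-5,0,0,0,1],[0,0,-4,0,0,0,1],[0,0,0,0,0,0,1]]])

```text
time: 18.32
eef_pos: [0.4044, -0.2016, 0.1626]
tcp_rot: [-0.69, 0.724, -0.004, 0.001]
contact_force: [0.0, -0.9, -0.1]
opening: 1.005
finger_force: 0.0
```

```bash
python3 - <<'E'
from plant import ctrl
from h import *
s=ctrl.get_state();print(s["eef_pos"],s["tcp_rot"],s["opening"],s["contact_force"],s["qpos"])
c=ctrl.read_camera("wrist");pickle.dump((s,c),open("tr.pkl","wb"))
print("tray",proj(c,np.array((.331,-.32,.024)),s),"shell",proj(c,np.array((.46,-.11,.02)),s),"cover",proj(c,np.array((.402,-.2,.036)),s))
cv2.imwrite("pics/tr.png",cv2.resize(c["img"][:,:,::-1],(800,600),interpolation=cv2.INTER_CUBIC))
E
```

```text
[ 0.40436073 -0.20160211  0.16263316] [-6.90185247e-01  7.23619452e-01 -4.34901345e-03  5.47434400e-04] 1.005018642397147 [ 0.00450276 -0.86974844 -0.06357525] [-6.87735037e-01 -1.56774332e-01  2.17436835e+00  3.81687101e-05
  1.11523201e+00  2.50112894e+00]
tray (np.float64(352.1532454159227), np.float64(59.571883471589274)) shell (np.float64(222.68579465881382), np.float64(285.7338175170844)) cover (np.float64(276.76460868532786), np.float64(200.1323377378255))
```

View pics/tr.png

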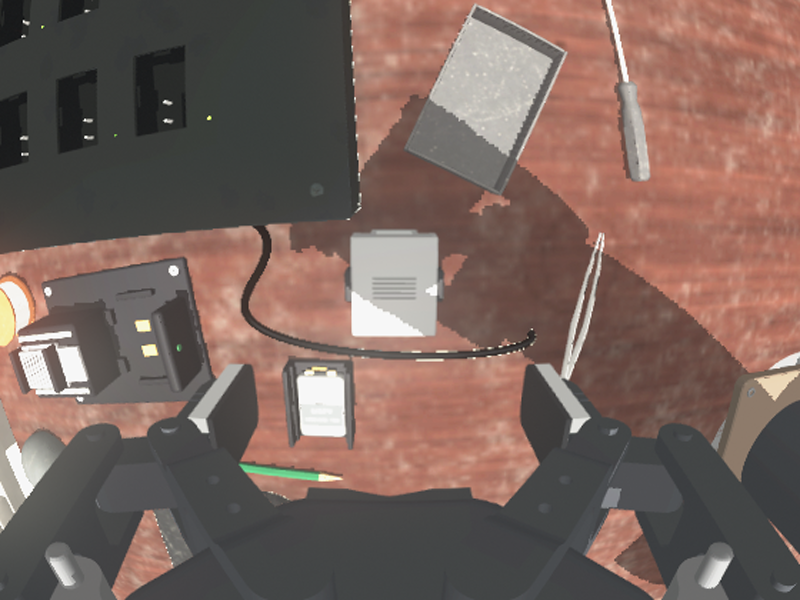

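The last view shows the cover standing at (395,285), the shell with the bare cell at (322,405), and the tray rim corners at (475,5), (566,50), (499,194) and (405,150). Nothing else has moved.

```bash
python3 - <<'E'
from h import *
s,c=pickle.load(open("tr.pkl","rb"));k=.7
f=lambda L,z:np.array([onz(c,u*k,v*k,z,s)[:2] for u,v in L])
T=f([(475,5),(566,50),(499,194),(405,150)],.024);print("tray",T.round(4).tolist(),T.mean(0).round(4),cv2.minAreaRect((T*1000).astype(np.float32)))
im=c["img"].astype(int)
g=((im.min(2)>150)).astype(np.uint8);g[:245]=0;g[320:]=0;g[:,:200]=0;g[:,255:]=0
n,l,st,ce=cv2.connectedComponentsWithStats(g);i=1+np.argmax(st[1:,4]);print(st[i],ce[i])
x,y,w,h=st[i][:4]
C=f([(x/k,y/k),((x+w)/k,y/k),((x+w)/k,(y+h)/k),(x/k,(y+h)/k)],.013);print("cell",C.round(4).tolist(),C.mean(0).round(4))
S=f([(288,360),(352,360),(354,447),(289,447)],.023);print("shell",S.round(4).tolist(),S.mean(0).round(4))
E
```

```text
tray [[0.3451, -0.3727], [0.2879, -0.3454], [0.3361, -0.2522], [0.3926, -0.2804]] [ 0.3404 -0.3127] ((340.2525939941406, -312.9140625), (105.66494750976562, 63.34608459472656), 62.77570724487305)
[ 208  257   34   49 1451] [224.83873191 282.27773949]
cell [[0.4729, -0.1391], [0.4387, -0.1382], [0.4435, -0.0809], [0.4803, -0.0812]] [ 0.4589 -0.1098]
shell [[0.4762, -0.1489], [0.4328, -0.1476], [0.4368, -0.0786], [0.485, -0.0788]] [ 0.4577 -0.1134]
```

Emit:
send_rows(series=[[[-3.1,-1.7,1,0,0,-0.0,0.5],[-3.2,-1.7,1,0,0,0,0.5],[-3.2,-1.7,1,0,0,0,0.5],[0,0,1,0,0,-0.175,0.5],[0,0,0,0,0,-0.175,0.5],[0,0,0,0,0,-0.175,0.5],[0,0,0,0,0,-0.175,0.5],[0,0,0,0,0,-0.175,0.5],[0,0,0,0,0,-0.175,0.5],[0,0,0,0,0,-0.175,0.5]]])

```text
time: 19.62
eef_pos: [0.4563, -0.1068, 0.1163]
tcp_rot: [0.981, -0.193, -0.002, -0.001]
contact_force: [0.4, 0.3, 0.4]
opening: 0.746
finger_force: 0.0
```

Emit:
send_rows(series=[[[0,0,2,0,0,-0.175,0.5],[0,0,2,0,0,-0.17,0.5],[0,0,0,0,0,0,0.5],[0,0,0,0,0,0,0.5]]])

```text
time: 20.12
eef_pos: [0.4574, -0.1073, 0.0782]
tcp_rot: [1.0, -0.025, -0.001, -0.0]
contact_force: [0.2, 0.5, -0.5]
opening: 0.746
finger_force: 0.0
```

```bash
python3 - <<'E'
from plant import ctrl
from h import *
s=ctrl.get_state();print(s["eef_pos"],s["tcp_rot"],s["opening"])
c=ctrl.read_camera("wrist");pickle.dump((s,c),open("ce.pkl","wb"))
M=Ro.from_quat(s["tcp_rot"]).as_matrix();print((M.T@(np.array((.4595,-.1093,.0055))-s["eef_pos"])*100).round(2), np.degrees(np.arctan2(M[1,1],M[0,1])))
u,v=map(int,proj(c,np.array((.459,-.11,.013)),s));print(u,v)
im=c["img"].astype(int);g=(im.min(2)>150).astype(np.uint8);m=np.zeros_like(g);m[v-45:v+45,u-60:u+60]=1;g*=m
n,l,st,ce=cv2.connectedComponentsWithStats(g);i=1+np.argmax(st[1:,4]);print(st[i])
x,y,w,h=st[i][:4];P=np.array([onz(c,a,b,.013,s) for a,b in((x,y+h/2),(x+w,y+h/2),(x+w/2,y),(x+w/2,y+h))]);print(((P-s["eef_pos"])@M*100).round(2))
p=im[v-50:v+50:3,u-60:u+62:3]
r=p[...,0]/(p[...,2]+5);b=p.mean(2)
for i in range(p.shape[0]):print("".join("r" if r[i,j]>1.35 else "#" if b[i,j]<60 else "+" if b[i,j]<130 else "W" for j in range(p.shape[1])))
E
```

```text
[ 0.45736322 -0.10732323  0.07816147] [ 9.99678730e-01 -2.53381199e-02 -5.82664703e-04 -2.77831350e-04] 0.7461392747981187
[0.23 0.19 7.27] -92.9038638088931
276 219
[ 234  193   79   47 2208]
[[ 0.36 -2.61  6.52]
 [ 0.37  2.7   6.51]
 [ 1.98  0.04  6.51]
 [-1.32  0.05  6.52]]
rrrrrrrrrrrrrrrrrrrrrrrrrrrrr+++++r+++rrr
rrrrrrrrrrrrrrrrrrrrrrrrrrrrr+++++++++++r
rrrrrrrrrrrrrrrrrrrrrrrrr+++++++++r++++++
rrrrrrrrrrrrrrrrrrrrrrrr+++++++++++++++++
rrrrr++++++++++++++++++++++########++++++
rrrr+++++++++++++++++++++++++#######+++++
rrrr++++++++++++++++++++++++++++++++++++#
rrrr++++++++++++++++++++++++++++++++++++#
rrrrr++WWWWWWWWWWWWWWWWWWWWWWW+++++++++++
rrrrr++WWWWWWWWWWWWWWWWWWWWWWWW++++++++#+
rrrrr+WWWWWWWWWWWWWWWWWWWWWWWWW++++++++#+
rrrrr+WWWWWWWWWWWWWWWWWWWWWWWWWWW++++++#+
rrrrr++WWWWWWWWWWWWWWWWWWWWWWWWWW++++++#+
rrrrr++WWWWWWWWWWWWWWWWWWWWWWWWWWr++++++#
rrrrr+rWWWWWWWWWWWWWWWWWWWWWWWW++r++++#+#
rrrrr+rWWWWWWWWWWWWWWWWWWWWWWWW++r++++#+#
rrrrr+rWWWWWWWWWWWWWWWWWWWWWWWW++r++++#++
rrrrr+rWWWWWWWWWWWWWWWWWWWWWWWW+rr++++##+
rrrrr++WWWWWWWWWWWWWWWWWWWWWWWWr+++++#+#+
rrrrr++WWWWWWWWWWWWWWWWWWWWWWWWW+++++++#+
rrrrr++WWWWWWWWWWWWWWWWWWWWWWWWW+++++#+#+
rrrrr++WWWWWWWWWWWWWWWWWWWWWWWWW+++++#+W+
rrrrr++WWWWWWWWWWWWWWWWWWWWWWWW++++++##++
rrrrr++WWWWWWWWWWWWWWWWWWWWWWWW##++++##++
rrrrr+++++++++++++++++++++++++#####+#+#++
rrrrr+++++++++++++++++++++++++++++++++#++
rrrrr++++++++#++++++++++++#########+#+#++
rrrrr++++++++++++++#+++############+###++
rrrrr+++++++++++++++++++++++++++++++##W++
rrrrrrrrrrrrrrr+rrrr++++rrrrrrrr++++##+r+
rrrrrrrrrrrrrrr+rrrrr++rrrrrrrrr++++##+++
rrrrrrrrrrrrrrrrrrrrrr+rrrr+rrrrr+rW##+++
rrrrrrrrrrr+rrrrrrrrrrrrrrrrrrrrrr+###+++
rrrrrrrrrrrrrrrrrrrr++rrrrrrrrrrrrr###+++
```

Emit:
send_rows(series=[[[0.3,0,2.5,0,0,0,0.5],[0,0,2.5,0,0,0,0.5],[0,0,1.7,0,0,0,0.5],[0,0,0.55,0,0,0,0.5],[0,0,0,0,0,0,0.3],[0,0,0,0,0,0,0],[0,0,0,0,0,0,-0.2],[0,0,0,0,0,0,-0.2]]], force=25)

```text
time: 21.18
eef_pos: [0.4615, -0.108, 0.007]
tcp_rot: [1.0, -0.024, 0.001, 0.0]
contact_force: [-0.7, 0.8, 3.1]
opening: 0.57
finger_force: 26.3
```

Emit:
send_rows(series=[[[0,0,-0.3,0,0,0,-0.2],[0,0,-0.7,0,0,0,-0.2],[0,0,-1,0,0,0,-0.2],[0,0,-2,0,0,0,-0.2],[0,0,-2,0,0,0,-0.2],[0,0,-1.5,0,0,0,-0.2],[0,0,-1,0,0,0,-0.2],[0,0,0,0,0,0,-0.2]]])

```text
time: 22.18
eef_pos: [0.4611, -0.1078, 0.0919]
tcp_rot: [1.0, -0.024, 0.001, 0.0]
contact_force: [-0.9, 0.7, -0.7]
opening: 0.57
finger_force: 26.0
```

```bash
python3 - <<'E'
from plant import ctrl
from h import *
s=ctrl.get_state();print(s["eef_pos"],s["tcp_rot"],s["opening"],s["contact_force"])
for n in("side","scene"):
    c=ctrl.read_camera(n);im=c["img"].astype(float)
    u,v=map(int,proj(c,np.array((.461,-.11,.02))));p=im[v-34:v+24:2,u-34:u+36:2]
    r=p[...,0]/(p[...,2]+5);b=p.mean(2)
    print(n,u,v)
    for i in range(p.shape[0]):print(v-34+2*i,"".join("r" if r[i,j]>1.35 else "#" if b[i,j]<45 else "+" if b[i,j]<100 else "W" for j in range(p.shape[1])))
M=Ro.from_quat(s["tcp_rot"]).as_matrix();print((M.T@(np.array((.3404,-.3129,.0055))-s["eef_pos"])*100).round(2))
E
```

```text
[ 0.46113281 -0.10784508  0.09192257] [ 9.99709596e-01 -2.40841912e-02  7.47022942e-04  3.43471994e-04] 0.5697642097461887 [-0.92007503  0.68622559 -0.68723806]
side 274 230
196 rrrrrrrrrrrrrrrr###+##++#++++++++++
198 rrrrrrrrrrrrrrrr######+##++++++++++
200 rrrrrrrrrrrrrrrr#######++++++++++++
202 rrrrrrrrrrrrrrrr#######++++++++++++
204 rrrrrrrrrrrrrrr++#####+++++++++++++
206 rrrrrrrrrrrrrr++++##+#+++++++++++++
208 rrrrrrrrrrrrrrr+++##+++++++++++++++
210 rrrrrrr+rrrrrrr+++##+++++++++++++++
212 rrrrrrrrrrrrrrr+++##++#++++++++####
214 rrrrrrrrrrrrrrr+W+++++###########++
216 rrrrrrrrrrrrrrr+++++++++++W+++rr+++
218 rrrrrrrrrrrrrrrrrrrrrrrrr++rrrrrrrr
220 rrrrrrrrrrrrrrrrrr+++++++++++++++rr
222 rrrrrrrrrrrrrrrrrr++++++++r+rrrrrrr
224 rrrrrrrrrrrrrrrrrrrrrrrrrrrrrrrrrrr
226 rrrrrrrrrrrrrrrrrrrrr#rrrrrrrrrrrrr
228 rrrrrrrrrrrrrrrrrrrr#rrrrrrrrrrrrr#
230 rrrrrrrrrrrrrr##rrr###rrrrrrrrrrrr#
232 rrrrrrrrrrrrr#########rrrrrrrrrrrW+
234 rrrrrrrrrr##r#########rrrrrrrrrr#++
236 rrrrrrrrrrrrrr#########rrrrrrrrrr##
238 r#rrrrrrrrrrrr##########rrrrrrrrr##
240 rrrrrrrr##+++####rrr#####rrrrrrrrr#
242 #r
[... 730 characters left out ...]
8 rrr+++rrrr+++rrrrrrrrrrrr+++#######
240 rrrrrrrrr+++rrrrrrrrrrrrr##########
242 rrrrrrrr+++rrrrrrrrrrrrrrrrr#######
244 rrrrrrrr++rrrrr###rrrrrrrrrrrrrr###
246 rrrrrrrrrrrrrrr####r#rrrrrrrrrrrrrr
248 rrrrrrrrrrrrrr#########rrrrrrrrrrrr
250 rrrrrrrrrrr#rr##########rrrrrrrrrrr
252 rrrrrrrrrr###############rrrr+++rrr
254 rrrrrrrrrrr###############rrrrrrrr#
256 rrrrrrrrrrr##########r###r##rrrrrrr
258 rrrrrrrrrrrr############+###rrrrrrr
260 rrrrrrrrrrrrrrr########++++++rrrrrr
262 rrrrrrrrrrrrrrrrrr##++++++++WW++rrr
264 rrrrrrrrrrrrrrrrrr+##+++++WWWWWWW+r
266 rrrrrrrrrrrrrrrrrr+#++++WWWWWWWWWWr
268 rrrrrrrrrrrrrrrrr##+++WWWWWWWWWWW+r
270 rrrrrrrrrrrrrrrr++r++WWWWWWWWWWW++r
[-11.08  21.06   8.64]
```

The shell is empty and the cell is in the hand. Next, the tray.

Emit:
send_rows(series=[[[-1.5,3,0,0,0,0,-0.2],[-1.5,3,0,0,0,0,-0.2],[-1.6,3,0,0,0,0,-0.2],[-1.6,3,0,0,0,0,-0.2],[-1.6,3,0,0,0,0,-0.2],[-1.6,3,0,0,0,0,-0.2],[-1.6,3,0,0,0,0.14,-0.2],[0,0,0,0,0,0.14,-0.2],[0,0,0,0,0,0.146,-0.2],[0,0,0,0,0,0,-0.2]]])

```text
time: 23.52
eef_pos: [0.3402, -0.3116, 0.0902]
tcp_rot: [0.972, -0.234, -0.001, -0.001]
contact_force: [0.1, -0.9, -1.7]
opening: 0.572
finger_force: 26.0
```

```bash
python3 - <<'E'
from plant import ctrl
from h import *
s=ctrl.get_state();print(s["eef_pos"],s["tcp_rot"],s["opening"],s["contact_force"])
M=Ro.from_quat(s["tcp_rot"]).as_matrix();print((M.T@(np.array((.3404,-.3129,.0065))-s["eef_pos"])*100).round(2),np.degrees(np.arctan2(M[1,1],M[0,1])))
E
```

```text
[ 0.34022227 -0.31164802  0.09019537] [ 9.72179757e-01 -2.34233859e-01 -7.55616238e-04 -6.70110289e-04] 0.5718807297483972 [ 0.09090112 -0.91441259 -1.74986635]
[0.09 0.11 8.37] -117.09299396453498
```

Emit:
send_rows(series=[[[0.1,0.1,2,0,0,0,-0.2],[0,0,2.5,0,0,0,-0.2],[0,0,2,0,0,0,-0.2],[0,0,1,0,0,0,-0.2],[0,0,0.5,0,0,0,-0.2],[0,0,0.2,0,0,0,-0.2],[0,0,0.1,0,0,0,-0.2],[0,0,0,0,0,0,-0.2]]])

```text
time: 24.52
eef_pos: [0.3414, -0.3138, 0.0086]
tcp_rot: [0.972, -0.235, 0.0, 0.0]
contact_force: [0.8, 0.5, -0.5]
opening: 0.571
finger_force: 26.1
```

Emit:
send_rows(series=[[[0,0,0.1,0,0,0,-0.2],[0,0,0.1,0,0,0,-0.2],[0,0,0.05,0,0,0,-0.2],[0,0,0,0,0,0,-0.2]]])

```text
time: 25.02
eef_pos: [0.3412, -0.3135, 0.006]
tcp_rot: [0.972, -0.235, -0.0, -0.0]
contact_force: [-0.5, 1.4, 5.0]
opening: 0.564
finger_force: 26.6
```

Contact with the tray floor. Now I'll open a little, so the fingers stay inside the walls, and withdraw.

Emit:
send_rows(series=[[[0,0,-0.05,0,0,0,0.3],[0,0,0,0,0,0,0.4],[0,0,0,0,0,0,0.4],[0,0,-1,0,0,0,0.4],[0,0,-3,0,0,0,0.4],[0,0,-4,0,0,0,0.4],[0,0,-4,0,0,0,0.4],[0,0,0,0,0,0,0.4],[0,0,0,0,0,0,0.4]]])

```text
time: 26.15
eef_pos: [0.3409, -0.3131, 0.126]
tcp_rot: [0.972, -0.235, -0.0, -0.0]
contact_force: [-1.0, 0.7, -0.3]
opening: 0.7
finger_force: 0.0
```

```bash
python3 - <<'E'
from plant import ctrl
from h import *
s=ctrl.get_state();print(s["eef_pos"],s["opening"],s["contact_force"])
c=ctrl.read_camera("wrist")
M=Ro.from_quat(s["tcp_rot"]).as_matrix()
u,v=map(int,proj(c,np.array((.3404,-.3129,.012)),s));im=c["img"].astype(float);p=im[max(v-60,0):v+70:4,u-90:u+94:4]
r=p[...,0]/(p[...,2]+5);b=p.mean(2);print(u,v)
for i in range(p.shape[0]):print("".join("r" if r[i,j]>1.35 else "#" if b[i,j]<60 else "+" if b[i,j]<130 else "W" for j in range(p.shape[1])))
c=ctrl.read_camera("side");u,v=map(int,proj(c,np.array((.402,-.2,.02))));im=c["img"].astype(float);p=im[v-24:v+24:2,u-34:u+36:2]
r=p[...,0]/(p[...,2]+5);b=p.mean(2)
for i in range(p.shape[0]):print("".join("r" if r[i,j]>1.35 else "#" if b[i,j]<60 else "+" if b[i,j]<130 else "W" for j in range(p.shape[1])))
E
```

```text
[ 0.34094937 -0.31313094  0.12601823] 0.7001269324635464 [-1.00151513  0.6682007  -0.3339103 ]
273 203
rrrrrrrrrrrrrrrrrrrrrr###r####r#r##r#rrrrrrrrr
rrrrrrrrrrrrrrrrrrrrrr################rrrrrrrr
rrrrrrrrrrrrrrrrrrrrr##############r####rrrrrr
rrrrrrrrrrrrrrrrrrrrr####r##########rrrrrrrrrr
rrrrrrrrrrrrrrrrrrrrr######r#######r#rrrrrrrrr
rrrrrrr################################rrrrr##
rrrrrr+++++++++++++#######################rr##
rrrrrr+##+++++++++#######################rr###
rrrrrr+##+++++++++######################rrr#rr
rrrrrr+##+++###++########################r###r
rrrrrr+#+++#####+++++++++++++###############rr
rrrrrr+#+++####+++++++++++++++##########r##rr#
rrrrrr+##++####++++++++++++++++##########r#r#r
rrrrrr+##++####++++++++++++++++##############r
rrrrrr+##++####+++++++++++++++##############r#
rrrrrrr##++####+++++++++++++++##########r###rr
rrrrrrr##+++##++++++++++++++++##########r###rr
rrrrrrr##+++++++++++++++++++++r#########r##r#r
rrrrrrr##+++++#+++++++++++++++r##########r#rrr
rrrrrrr##+++++#+++++++++++++++##########r#rr##
rrrrrrr##++++###++++++W++++++##########rrr####
rrrrrrr##+
[... 717 characters left out ...]
rrr########rrrrr
#############rrrrrrrrr#########rrrr
#############rrrrrrrrr####r####rrrr
########rr###++++++WWW+##rrr###rrrr
r#######rrrrrWWWWWWWWWW++#####+rrrr
r############WWWWWWWWWW+++####+##r#
+######+rrrrrWWWWWWWWWW+++#########
#+r###+++rrrr+WWWWWWWWW+###########
+rr###+++rrrr+WWWWWWWWW+###########
rrr####++rrrr+WWWWWWWWW+###########
rrr####++rrrr+WWWWWWWWW+###########
rrrr+#++rrrrr#++++++++++###########
rrrrrr++rrrrr#++++++++++###########
rrrrrrrrrrrrr#++++++++++###########
rrrrrrrrrrrrrr##++++++++###########
rrrrrrrrrrrrrrr#+++++#++###########
rrrrrr+++rrrrrrrrrrrrr++###########
rrrrrr####++++rrrrrrrrr############
rrrrr###########++rrrrr+###########
rrrrr#############+rrrr+###########
```

The cell lies centred in the tray, the cover and the shell stand where I set them, and the gripper is clear, so I'll hand in.

```bash
python3 -c "
from plant import ctrl
print(ctrl.sign_off())"
```

```text
the job is handed in; nothing more can be done
None
```

The job is handed in at about 26 s of robot time: the cell lies in the tray and the cover and empty shell stand on the desk, as far as the last camera images show; the sign-off gave no verdict.

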